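# Release the lidded drawer unit's stay and shut its drawer

### The job

Two small drawer units on the lab bench stand with their drawers locked open by a steel stay. On the unit with the closed lid, lift the stay beside the lid hinge until it stands upright and leave it standing there, then push that unit's drawer fully home. Leave the stay of the open-topped unit down.

Things in the scene. Friction and masses are not known exactly. Their poses are not given: they have to be found in the camera images.
- lidded_unit: White drawer unit with closed grey lid, 200 (x) x 160 (y) x 106 mm high, fixed; its neighbour has an open tray of vials on top instead. Origin: centre of underside; x from its front (facing the robot) to its back, y to the left seen from the robot, z up. Lid hinge: steel knuckles on the top's left edge. Stay pivot at the hinge's front end: axis along y through x=-108, y=+55, z=95 mm.
- lidded_stay (a joint): Its stay, rad: 0 lying forward, foot behind the drawer front (locked); 1.57 upright; stop 1.75. Steel bar 8 mm square, 74 mm from the pivot, free end swings up and back. On that end a finger tab: disc 26 mm across, 12 mm thick along y; centre, at 0, 70 mm ahead (-x) and 20 mm above the pivot, turning with the bar; pinch it from above. Needs 2 N; stays where left. Starts at 0 to 0.04.
- lidded_drawer (a joint): Its drawer, m: 0 shut, about 0.09 at the start, at most 0.105; with the stay down it goes in only to 0.078. Flat grey front 156 mm wide, z=4 to 70 mm in the unit's frame, outer face at x=-112 mm less this value. Slides along the unit's x with about 2 N friction, stays where left. Push it anywhere on the front; at y=-50 to 0 mm the raised stay is well clear.
- open_stay (a joint): The like stay of the open-topped unit, rad: 0 = lying down, locking that unit's drawer open. To be left down.

How it is judged (in metres and radians):
On the way, in this order (a step that is already met when the one before it is completed fails the run):
1. the lidded unit's stay is lifted upright while its drawer is still open (value of joint lidded_stay above 1.2 rad and value of joint lidded_drawer above 0.05 m), for 0.2 s.
2. then that drawer is pushed home (value of joint lidded_drawer below 0.01 m), for 0.2 s.
At the end, for the whole second after the job is handed in: The lidded unit's stay stands upright (beyond 1.2 rad, about 69 degrees), its drawer is home within 10 mm and at rest, and the open-topped unit's stay is still down (under 0.25 rad) (value of joint lidded_stay above 1.2 rad and value of joint lidded_drawer below 0.01 m and velocity of joint lidded_drawer between -0.01 and 0.01 m/s and value of joint open_stay below 0.25 rad); the robot touches nothing.
It fails at once if the open-topped unit's stay is lifted (value of joint open_stay above 0.25 rad).
It also fails if it takes over 46 s, if anything falls off the work surface, if the arm or the gripper's body presses on something with over 40 N, if the wrist force passes 120 N, or if a joint passes its speed limit or range.

### The arm

A 6-joint arm with a two-finger parallel gripper is mounted at the origin on the work surface. World frame = base frame: x ahead of the robot, y to its left, z up, the work surface at z = 0. Lengths are in m, angles in degrees, forces in N, time in s.
With the tool pointing down it reaches from about 0.375 to 0.9 m from the base axis. Payload 3.1 kg.
Tool frame: the origin (TCP) lies between the finger pads; the fingertips stand 22 mm ahead of it and the grasp point (between the pads) lies 3 mm ahead of it (bot.tip_extent is the distance from the TCP to the fingertips, in m); y points along the fingers, z is the direction in which the jaws open and shut, and the axes are right-handed (so a half turn about y gives the same grasp; the last joint's range is limited). The gripper opens to 87 mm and grips with 3 to 60 N. Pads are 19 mm wide; open, the fingers measure 117 mm over their backs; the gripper's body (75 mm by 190 mm) begins 51 mm behind the grasp point.
Start: joints at [-87.405, 30.224, 82.088, -0, 67.689, -10.227], TCP at [0.139, -0.609, 0.245] pointing down, gripper open.
Joint ranges: [-176.69, 176.69], [-43.24, 126.21], [12.49, 139.97], [-82, 262], [0, 151.66], [-163.58, 163.58]. Speed limits (degrees/s): [159.86, 159.86, 180, 180, 180, 180].

### API

Orientations are given as a 3x3 rotation matrix whose columns are the frame's x, y, z axes.
In Python, from rig import bot, eyes, models gives the robot as it stands. The module is installed in compiled form; this text tells all that it offers.
- The arm moves only by the tool arm_command, never from a script. Its arguments are lists of equal length, an entry for each row: "translation": the shift along the tool's x, y, z each as a share of 0.08 m, from -1 to 1, a list of three; "rotation": the turn, a rotation vector about the tool's x, y, z each as a share of 60 degrees, from -1 to 1, a list of three; "grip": the closure, from -1 (fully open) to 1 (shut), so that 0 is half open. In form: {"translation": [[x, y, z], ...], "rotation": [[rx, ry, rz], ...], "grip": [grip, ...]}. A call has 1 to 5 rows; each row is the pose to reach, as a shift and turn from the pose commanded when the call began, along the tool's axes at that moment; what a row does not reach only later rows make up. A row lasts 1/10 s, in which the tool goes at most 50 mm and 8.59 degrees, less where a joint would pass 70% of its speed; a pose out of reach is approached as far as the arm can. A call with a number of a shift or a turn outside -1 to 1 is refused whole. A call with a gripper value outside its range is refused whole. The fingers move at their own pace and stop on an object; the grip force is fixed at half the most. Time passes only in rows, so rows that repeat a pose let the fingers close. It gives the time, the measured TCP pose, the force and the opening at its end, in the units of the state.
- bot.read_state(): the state, without advancing time (a new reading comes with each control period).
- eyes.capture(name): name is "side" or "top"; returns a dict with "image" (480x640x3 uint8, blue, green, red), "mtx" (3x3 intrinsics, pixels), "dist_coeffs" ([k1, k2, p1, p2, k3] as OpenCV has them; the pictures are not rectified), "rvec" (rotation vector, rad) and "tvec" (3), from world to camera coordinates, as OpenCV has them. Camera axes: x right, y down, z forward; pixel columns grow to the right and rows downward; lengths in m; the calibration is good to about 2 mm. A picture is of the moment at which its call begins. There is no depth.
- bot.hand_in(): hands the job in, once; it reports no verdict.
Trained networks look in the newest picture that a camera, given by its name, has taken for a name from the list of things; names that differ only in an ending like _2 or _b are one class to them, and where a whole thing is asked for, a point or a joint stands for the part that bears it (a point fixed in the world has none). Each returns a list of dicts, best first, with "conf" (0 to 1); they miss things now and then, are a little off and sometimes report something else, mostly with a low value. They report only what shows in the picture. A call takes as long as a camera call.
- models.recognise(camera, thing): "extent" ([left, top, right, bottom] as shares, 0 to 1, of the picture: columns of its width, rows of its height, round what is visible of it).
- models.spot_point(camera, thing): "point" ([column, row] as shares, 0 to 1, of the picture: columns of its width, rows of its height: a listed point, or the origin of a listed thing).
The state is a dict: "time_s": time; "joint_positions": joint angles; "qvel": joint speeds; "tau": joint torques, N m; "position": TCP position; "tcp_rot": TCP orientation; "force": force on the tool from outside, world axes, zero at the start; "moment": the same for the moment, N m; "opening": opening from 0.0 (shut) to 1.0 (fully open).
Only numpy, scipy, OpenCV 4.12 (cv2) and the standard library are available. Lean on these libraries where they do the work, as an engineer would, in place of code of your own. Each camera call takes 0.05 s, during which the arm holds its last target. There are 200 camera calls.

## Working session

There is one attempt and no reset: what is moved stays moved. The work goes in short steps, Python scripts to look and compute and a tool call to move; the robot and the scene stay as the last step left them, time stands still between calls to the robot, and variables do not carry over. Pictures are saved under pics/ and viewed, about 8 in all and at most 12, crops included, and the job is handed in when it is done.

Besides the shell and the picture viewer there is one more tool, called as a command line: name --argument value ..., lists and objects as JSON in quotes. arm_command: Moves the arm, as the interface text tells. Shift numbers are shares of 0.08 m and turn numbers shares of 60 degrees, none past 1 either way. Its arguments: {"type":"object","properties":{"translation":{"type":"array"},"rotation":{"type":"array"},"grip":{"type":"array"}},"required":["translation","rotation","grip"]}

```bash
mkdir -p pics; python3 - <<'E'
from rig import bot,eyes,models
import cv2,numpy as np
s=bot.read_state();print(s['time_s'],s['position'],np.round(s['tcp_rot'],3).tolist(),s['opening'])
for c in('top','side'):
    d=eyes.capture(c);cv2.imwrite(f'pics/{c}0.png',d['image'])
    print(c,d['mtx'].tolist() if hasattr(d['mtx'],'tolist') else d['mtx'],d['dist_coeffs'],d['rvec'],d['tvec'])
    np.savez(f'{c}.npz',**{k:np.array(d[k]) for k in d})
    for t in('lidded_unit','lidded_stay','lidded_drawer','open_stay'):
        print(t,[(round(r['conf'],2),np.round(np.array(r['extent'])*[640,480,640,480]).tolist()) for r in models.recognise(c,t)][:3],[(round(r['conf'],2),np.round(np.array(r['point'])*[640,480],1).tolist()) for r in models.spot_point(c,t)][:3])
E
```

```text
0.0 [ 0.13870334 -0.60871989  0.24355418] [[-0.975, -0.0, 0.222], [-0.222, 0.002, -0.975], [-0.0, -1.0, -0.002]] 0.9986202148731957
top [[579.3905789795909, 0.0, 320.6735061518665], [0.0, 579.3905789795909, 243.23751558207798], [0.0, 0.0, 1.0]] [-0.02137141  0.          0.          0.          0.        ] [ 2.18245571 -2.15601264  0.06246601] [0.03479011 0.65208171 1.11851042]
lidded_unit [(0.58, [165.0, 164.0, 270.0, 333.0])] [(0.56, [223.7, 226.4])]Traceback (most recent call last):
  File "<stdin>", line 9, in <module>
ValueError: it knows: lidded_unit
```

View pics/top0.png

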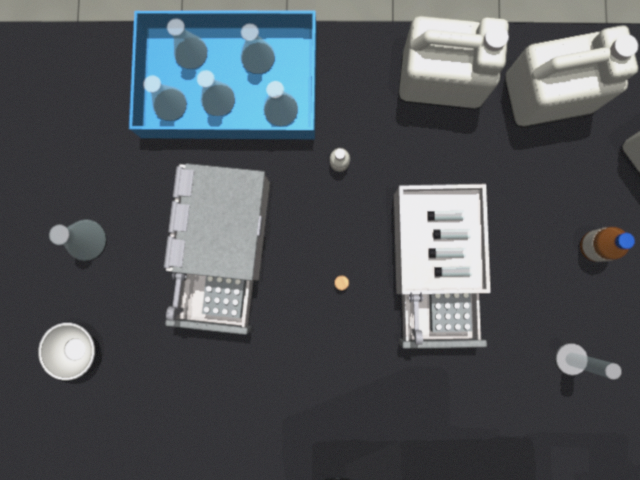

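The top view shows the lidded unit at left (lid about 170–268, 165–280), stay at about (178, 295), drawer front at row ~327. The open-topped unit is on the right.

```bash
python3 - <<'E'
from rig import bot,eyes,models
import cv2,numpy as np
d=eyes.capture('side');np.savez('side.npz',**{k:np.array(d[k]) for k in d})
print(d['mtx'],d['dist_coeffs'],d['rvec'],d['tvec'])
for f in(models.recognise,models.spot_point):print(f('side','lidded_unit'))
t=np.load('top.npz')['image']
cv2.imwrite('pics/side0.png',d['image'])
cv2.imwrite('pics/top1.png',cv2.resize(t[150:345,150:290],None,fx=4,fy=3,interpolation=2)[:600])
E
```

```text
[[447.7814914    0.         318.24622558]
 [  0.         447.7814914  234.4687757 ]
 [  0.           0.           1.        ]] [0.0081129 0.        0.        0.        0.       ] [ 2.17366214 -0.36004903  0.15886827] [-0.578216    0.23400324  0.74013492]
[{'extent': [0.3553, 0.3438, 0.5781, 0.5292], 'conf': 0.56}]
[{'point': [0.495, 0.4631], 'conf': 0.98}]
```

View pics/side0.png

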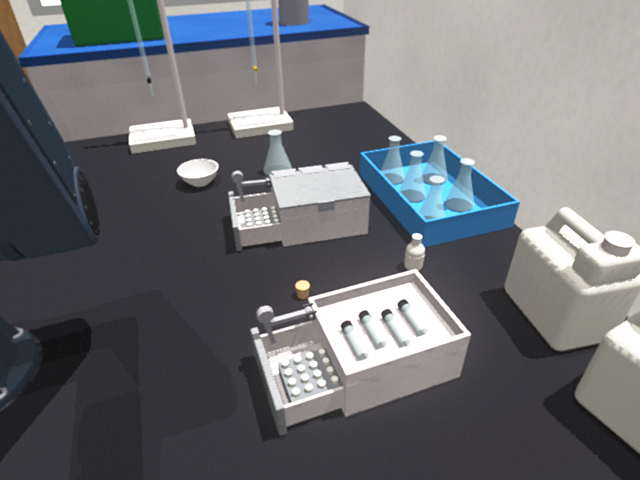

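View pics/top1.png

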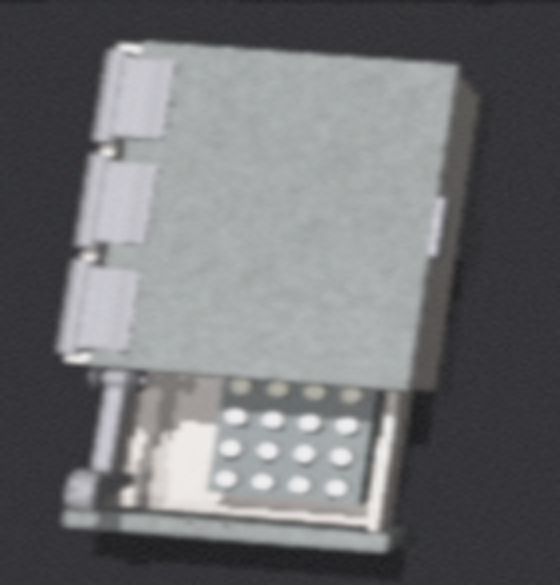

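The side view shows the lidded unit's tab disc at (238,177), with lid corners at about (272,173), (284,206) and (367,203). The crop gives the top-view lid corners and the disc at about (170.5,312.7). Next I'll fit the pose from both.

```bash
cat > h.py <<'E'
import numpy as np,cv2
from scipy.optimize import least_squares
cam={c:dict(np.load(c+'.npz')) for c in('top','side')}
def proj(c,P):
    k=cam[c];return cv2.projectPoints(np.atleast_2d(np.float64(P)),k['rvec'],k['tvec'],k['mtx'],k['dist_coeffs'])[0][:,0]
def w(p,q):
    c,s=np.cos(p[2]),np.sin(p[2]);q=np.atleast_2d(q).astype(float)
    return np.c_[p[0]+c*q[:,0]-s*q[:,1],p[1]+s*q[:,0]+c*q[:,1],q[:,2]]
def ray(c,uv,z):
    k=cam[c];R=cv2.Rodrigues(k['rvec'])[0];n=cv2.undistortPoints(np.float64([[uv]]),k['mtx'],k['dist_coeffs'])[0,0]
    v=R.T@np.r_[n,1];o=-R.T@k['tvec'].ravel();return o+v*(z-o[2])/v[2]
E
python3 - <<'E'
from h import *
L=[[.1,.08,.106],[-.1,.08,.106],[-.1,-.08,.106],[.1,-.08,.106]]
T=[(180,165.7),(168.8,269),(253,279.3),(264.5,171.7)]
for t in T: print(ray('top',t,.106))
print('drawer',ray('top',(165.8,325),.07),ray('top',(247,333),.07),'disc',ray('top',(170.5,312.7),.115),ray('side',(238,177),.115))
S=[(284,206),(367,203)]
def pts(p): 
    d=p[3]
    tab=[[-.178,.055,.115]]
    A=w(p,L+tab+[[-.112-d,.078,.07],[-.112-d,-.078,.07]]);B=w(p,L[2:]+tab)
    return np.r_[proj('top',A),proj('side',B)]
obs=np.array(T+[(170.5,312.7),(165.8,325),(247,333)]+S+[(238,177)])
r=least_squares(lambda p:(pts(p)-obs).ravel(),[.6,.2,0,.09],loss='soft_l1')
print(r.x,np.degrees(r.x[2]));print(np.round(pts(r.x)-obs,1).tolist())
print('disc',w(r.x,[-.178,.055,.115]),'pivot',w(r.x,[-.108,.055,.095]))
print('origin top/side',proj('top',w(r.x,[0,0,0])),proj('side',w(r.x,[0,0,0])))
E
```

```text
[0.78792164 0.306284   0.106     ]
[0.59434173 0.32070177 0.106     ]
[0.57741708 0.1642421  0.106     ]
[0.77772806 0.14728733 0.106     ]
drawer [0.4893715  0.33323551 0.07      ] [0.4768161  0.17839593 0.07      ] disc [0.51460387 0.3123383  0.115     ] [0.51779661 0.30995787 0.115     ]
[ 0.68578891  0.23603835 -0.09670432  0.09165854] -5.540749172131142
[[0.2, -2.7], [-2.5, 0.2], [-1.0, -0.6], [0.3, 0.1], [2.4, 0.4], [-0.0, -0.7], [0.2, 0.7], [-5.0, 0.9], [2.4, -8.3], [-1.5, 0.7]]
disc [[0.51393101 0.30796793 0.115     ]] pivot [[0.58360396 0.30120917 0.095     ]]
origin top/side [[226.28769706 226.49579395]] [[317.75107385 221.10503798]]
```

arm_command --translation '[[0, -0.5, 0], [0, -0.5, 0], [0, -0.5, 0], [0, -0.5, 0]]' --rotation '[[0, 0.3, 0], [0, 0.3, 0], [0, 0.3, 0], [0, 0.3, 0]]' --grip '[-1, -1, -1, -1]'

```text
time_s: 0.75
position: [0.1387, -0.6088, 0.284]
tcp_rot: [[-0.996, -0.0, -0.087], [0.087, 0.002, -0.996], [0.0, -1.0, -0.002]]
force: [0.1, -0.4, -0.1]
opening: 0.996
```

arm_command --translation '[[-1, 0, -1], [-1, 0, -1], [-1, 0, -1]]' --rotation '[[0, 0, 0], [0, 0, 0], [0, 0, 0]]' --grip '[-1, -1, -1]'

```text
time_s: 1.05
position: [0.2283, -0.5324, 0.2832]
tcp_rot: [[-0.996, 0.0, -0.085], [0.085, 0.006, -0.996], [0.0, -1.0, -0.006]]
force: [-0.3, 0.3, 0.3]
opening: 1.005
```

arm_command --translation '[[-1, 0, -1], [-1, 0, -1], [-1, 0, -1]]' --rotation '[[0, 0, 0], [0, 0, 0], [0, 0, 0]]' --grip '[-1, -1, -1]'

```text
time_s: 1.35
position: [0.3148, -0.4608, 0.2837]
tcp_rot: [[-0.996, -0.0, -0.084], [0.084, 0.004, -0.996], [0.0, -1.0, -0.004]]
force: [-0.7, -0.0, -0.4]
opening: 0.995
```

arm_command --translation '[[-1, 0, -1], [-1, 0, -1], [-1, 0, -1]]' --rotation '[[0, 0, 0], [0, 0, 0], [0, 0, 0]]' --grip '[-1, -1, -1]'

```text
time_s: 1.65
position: [0.4016, -0.3893, 0.2839]
tcp_rot: [[-0.996, -0.0, -0.085], [0.085, 0.002, -0.996], [0.0, -1.0, -0.002]]
force: [-0.7, 0.5, 0.6]
opening: 1.001
```

arm_command --translation '[[0, 0, -1], [0, 0, -1]]' --rotation '[[0, 0, 0], [0, 0, 0]]' --grip '[-1, -1]'

```text
time_s: 1.85
position: [0.406, -0.3106, 0.2836]
tcp_rot: [[-0.996, -0.002, -0.088], [0.088, 0.002, -0.996], [0.002, -1.0, -0.002]]
force: [0.0, 0.8, -0.2]
opening: 0.998
```

arm_command --translation '[[0, 0, -1], [0, 0, -1]]' --rotation '[[0, 0, 0], [0, 0, 0]]' --grip '[-1, -1]'

```text
time_s: 2.05
position: [0.4127, -0.2307, 0.2839]
tcp_rot: [[-0.996, -0.002, -0.089], [0.089, 0.002, -0.996], [0.002, -1.0, -0.001]]
force: [0.1, -0.3, -0.2]
opening: 1.002
```

arm_command --translation '[[0, 0, -1], [0, 0, -1]]' --rotation '[[0, 0, 0], [0, 0, 0]]' --grip '[-1, -1]'

```text
time_s: 2.25
position: [0.42, -0.1513, 0.2841]
tcp_rot: [[-0.996, -0.002, -0.089], [0.089, 0.001, -0.996], [0.002, -1.0, -0.001]]
force: [-0.5, 0.3, 0.3]
opening: 1.003
```

arm_command --translation '[[0, 0, -1], [0, 0, -1]]' --rotation '[[0, 0, 0], [0, 0, 0]]' --grip '[-1, -1]'

```text
time_s: 2.45
position: [0.4276, -0.0718, 0.2842]
tcp_rot: [[-0.996, -0.001, -0.088], [0.088, 0.0, -0.996], [0.001, -1.0, -0.0]]
force: [-0.1, 0.4, 1.2]
opening: 0.998
```

arm_command --translation '[[0, 0, -1], [0, 0, -1]]' --rotation '[[0, 0, 0], [0, 0, 0]]' --grip '[-1, -1]'

```text
time_s: 2.65
position: [0.4352, 0.0077, 0.2843]
tcp_rot: [[-0.996, -0.001, -0.088], [0.088, -0.0, -0.996], [0.001, -1.0, 0.0]]
force: [0.0, -0.9, -0.4]
opening: 1.005
```

arm_command --translation '[[0, 0, -1], [0, 0, -1]]' --rotation '[[0, 0, 0], [0, 0, 0]]' --grip '[-1, -1]'

```text
time_s: 2.85
position: [0.4429, 0.0874, 0.2843]
tcp_rot: [[-0.996, -0.0, -0.088], [0.088, -0.0, -0.996], [0.0, -1.0, 0.0]]
force: [0.9, 0.1, 0.2]
opening: 1.001
```

arm_command --translation '[[0, 0, -1], [0, 0, -1]]' --rotation '[[0, 0, 0], [0, 0, 0]]' --grip '[-1, -1]'

```text
time_s: 3.05
position: [0.4505, 0.1672, 0.2843]
tcp_rot: [[-0.996, 0.0, -0.088], [0.088, -0.0, -0.996], [-0.0, -1.0, 0.0]]
force: [0.1, -0.6, -0.1]
opening: 1.001
```

arm_command --translation '[[-0.6, 0, -0.8], [-0.6, 0, -0.8], [-0.6, 0, -0.8]]' --rotation '[[0, 0, 0], [0, 0, 0], [0, 0, 0]]' --grip '[-1, -1, -1]'

```text
time_s: 3.35
position: [0.507, 0.2267, 0.2841]
tcp_rot: [[-0.996, 0.003, -0.087], [0.087, 0.0, -0.996], [-0.003, -1.0, -0.001]]
force: [-0.3, -0.3, -0.7]
opening: 1.001
```

arm_command --translation '[[-0.03, 0, -1], [-0.03, 0, -1], [-0.03, 0, -1]]' --rotation '[[0, 0, 0], [0, 0, 0], [0, 0, 0]]' --grip '[-1, -1, -1]'

```text
time_s: 3.65
position: [0.5136, 0.3061, 0.2839]
tcp_rot: [[-0.996, -0.0, -0.087], [0.087, 0.0, -0.996], [0.0, -1.0, -0.0]]
force: [0.6, -0.8, 0.1]
opening: 1.001
```

arm_command --translation '[[0, 1, -0.05], [0, 1, -0.05], [0, 1, -0.05]]' --rotation '[[0, 0, 0], [0, 0, 0], [0, 0, 0]]' --grip '[-1, -1, -1]'

```text
time_s: 3.95
position: [0.5101, 0.3053, 0.1998]
tcp_rot: [[-0.996, -0.011, -0.091], [0.091, -0.005, -0.996], [0.011, -1.0, 0.006]]
force: [-1.1, -1.0, 0.1]
opening: 0.999
```

arm_command --translation '[[0, 0.6, 0], [0, 0.6, 0], [0, 0.6, 0]]' --rotation '[[0, 0, 0], [0, 0, 0], [0, 0, 0]]' --grip '[-1, -1, -1]'

```text
time_s: 4.25
position: [0.5137, 0.3076, 0.1574]
tcp_rot: [[-0.996, -0.001, -0.091], [0.091, -0.001, -0.996], [0.001, -1.0, 0.001]]
force: [-0.2, 0.3, -0.6]
opening: 0.996
```

```bash
python3 - <<'E'
from rig import bot,eyes
import cv2,numpy as np
im=[]
for c,b in(('top',(140,255,110,150)),('side',(180,110,110,150))):
    d=eyes.capture(c)['image'];x,y,h,w=b
    im.append(cv2.resize(d[y:y+h,x:x+w],(600,440) if 0 else (400,293),interpolation=2))
cv2.imwrite('pics/g1.png',np.hstack(im));print(bot.read_state()['position'])
E
```

```text
[0.51517494 0.30855605 0.15927718]
```

View pics/g1.png

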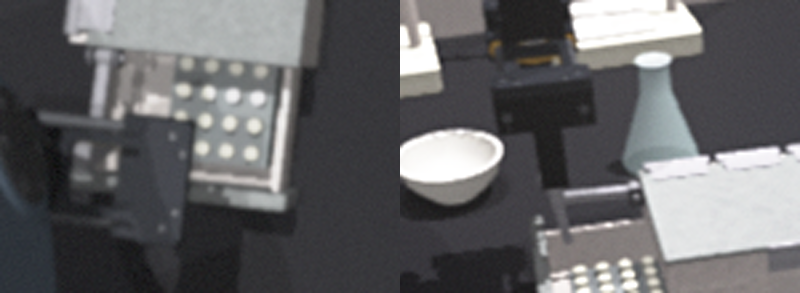

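Fingers straddle the tab in both views (the near finger hides it in the side crop, ~(555,190)); lowering and closing.

arm_command --translation '[[0, 0.5, 0], [0, 0.5, 0], [0, 0.5, 0], [0, 0.5, 0]]' --rotation '[[0, 0, 0], [0, 0, 0], [0, 0, 0], [0, 0, 0]]' --grip '[-1, -1, -1, -1]'

```text
time_s: 4.75
position: [0.5148, 0.3091, 0.1189]
tcp_rot: [[-0.996, 0.004, -0.09], [0.09, 0.001, -0.996], [-0.003, -1.0, -0.002]]
force: [-0.2, 1.0, 0.3]
opening: 0.998
```

arm_command --translation '[[0, 0, 0], [0, 0, 0], [0, 0, 0], [0, 0, 0], [0, 0, 0]]' --rotation '[[0, 0, 0], [0, 0, 0], [0, 0, 0], [0, 0, 0], [0, 0, 0]]' --grip '[0.7, 0.7, 0.7, 0.7, 0.7]'

```text
time_s: 5.25
position: [0.5135, 0.3085, 0.1166]
tcp_rot: [[-0.996, -0.0, -0.09], [0.09, 0.0, -0.996], [0.0, -1.0, -0.0]]
force: [0.3, 0.4, -0.5]
opening: 0.628
```

arm_command --translation '[[0, 0, 0], [0, 0, 0], [0, 0, 0], [0, 0, 0], [0, 0, 0]]' --rotation '[[0, 0, 0], [0, 0, 0], [0, 0, 0], [0, 0, 0], [0, 0, 0]]' --grip '[0.65, 0.65, 0.65, 0.65, 0.65]'

```text
time_s: 5.75
position: [0.5135, 0.3085, 0.1165]
tcp_rot: [[-0.996, -0.0, -0.09], [0.09, -0.0, -0.996], [0.0, -1.0, 0.0]]
force: [0.7, 0.8, 0.3]
opening: 0.212
```

arm_command --translation '[[0, 0, 0], [0, 0, 0], [0, 0, 0]]' --rotation '[[0, 0, 0], [0, 0, 0], [0, 0, 0]]' --grip '[0.65, 0.65, 0.65]'

```text
time_s: 6.05
position: [0.5136, 0.309, 0.1166]
tcp_rot: [[-0.996, 0.0, -0.09], [0.09, 0.001, -0.996], [-0.0, -1.0, -0.001]]
force: [-0.0, 1.5, -0.7]
opening: 0.178
```

arm_command --translation '[[0, 0, 0], [0, 0, 0], [0, 0, 0], [0, 0, 0]]' --rotation '[[0, 0, 0], [0, 0, 0], [0, 0, 0], [0, 0, 0]]' --grip '[1, 1, 1, 1]'

```text
time_s: 6.45
position: [0.5137, 0.3105, 0.1167]
tcp_rot: [[-0.996, 0.001, -0.091], [0.091, 0.004, -0.996], [-0.001, -1.0, -0.004]]
force: [-0.6, 6.3, -1.9]
opening: 0.138
```

```bash
python3 - <<'E'
import numpy as np
# tool x=-unit x, tool y=-z. Cumulative offsets in shares from grasp, a0=atan2(20,70)
r=np.hypot(70,20);a0=np.arctan2(20,70)
for d in range(0,96,8):
    a=a0+np.radians(d);print(d,np.round((r*np.cos(a)-70)/80,3),np.round(-(r*np.sin(a)-20)/80,3))
E
```

```text
0 0.0 -0.0
8 -0.043 -0.119
16 -0.103 -0.231
24 -0.177 -0.334
32 -0.265 -0.426
40 -0.365 -0.504
48 -0.475 -0.568
56 -0.593 -0.615
64 -0.716 -0.646
72 -0.842 -0.659
80 -0.969 -0.655
88 -1.094 -0.633
```

arm_command --translation '[[-0.04, -0.12, -0.02], [-0.1, -0.23, -0.02], [-0.18, -0.33, -0.02], [-0.18, -0.33, -0.02]]' --rotation '[[0, 0, 0], [0, 0, 0], [0, 0, 0], [0, 0, 0]]' --grip '[1, 1, 1, 1]'

```text
time_s: 6.85
position: [0.5273, 0.3093, 0.1441]
tcp_rot: [[-0.996, -0.002, -0.091], [0.091, 0.001, -0.996], [0.003, -1.0, -0.001]]
force: [-3.3, 4.0, 0.9]
opening: 0.131
```

arm_command --translation '[[-0.09, -0.09, 0], [-0.19, -0.17, 0], [-0.3, -0.235, 0], [-0.415, -0.28, 0], [-0.415, -0.28, 0]]' --rotation '[[0, 0, 0], [0, 0, 0], [0, 0, 0], [0, 0, 0], [0, 0, 0]]' --grip '[1, 1, 1, 1, 1]'

```text
time_s: 7.35
position: [0.5606, 0.3063, 0.1666]
tcp_rot: [[-0.996, -0.002, -0.091], [0.091, 0.001, -0.996], [0.002, -1.0, -0.001]]
force: [-3.9, 3.9, 2.0]
opening: 0.133
```

arm_command --translation '[[-0.12, -0.03, 0], [-0.25, -0.045, 0], [-0.375, -0.04, 0], [-0.47, -0.025, 0], [-0.47, -0.025, 0]]' --rotation '[[0, 0, 0], [0, 0, 0], [0, 0, 0], [0, 0, 0], [0, 0, 0]]' --grip '[1, 1, 1, 1, 1]'

```text
time_s: 7.85
position: [0.5986, 0.3028, 0.1683]
tcp_rot: [[-0.996, -0.001, -0.091], [0.091, 0.001, -0.996], [0.001, -1.0, -0.001]]
force: [-1.1, 3.7, 2.0]
opening: 0.133
```

```bash
python3 - <<'E'
from rig import bot,eyes
import cv2,numpy as np
im=[]
for c,b in(('top',(140,245,110,150)),('side',(210,110,110,150))):
    d=eyes.capture(c)['image'];x,y,h,w=b
    im.append(cv2.resize(d[y:y+h,x:x+w],(400,293),interpolation=2))
cv2.imwrite('pics/g2.png',np.hstack(im));print(bot.read_state()['position'])
E
```

```text
[0.5984814  0.30282459 0.16837063]
```

View pics/g2.png

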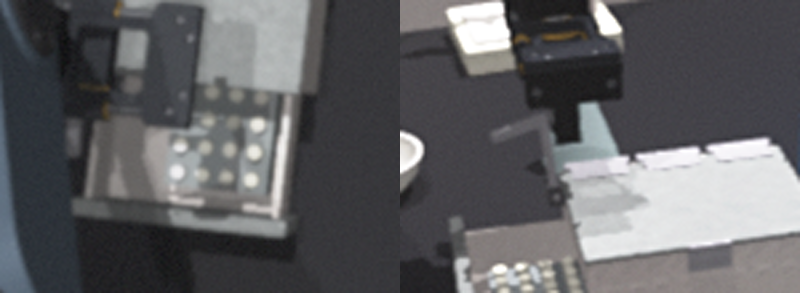

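The stay is upright: the bar runs from (555,195) to (545,120) in the side crop and the drawer is still open. Releasing, then going up.

arm_command --translation '[[0, 0, 0], [0, 0, 0], [0, 0, 0], [0, 0, 0], [0, 0, 0]]' --rotation '[[0, 0, 0], [0, 0, 0], [0, 0, 0], [0, 0, 0], [0, 0, 0]]' --grip '[-0.2, -0.2, -0.2, -0.2, -0.2]'

```text
time_s: 8.45
position: [0.5986, 0.3021, 0.1672]
tcp_rot: [[-0.996, 0.0, -0.09], [0.09, -0.0, -0.996], [-0.0, -1.0, 0.0]]
force: [0.8, 1.1, 0.5]
opening: 0.505
```

arm_command --translation '[[0, 0, 0], [0, 0, 0]]' --rotation '[[0, 0, 0], [0, 0, 0]]' --grip '[-0.2, -0.2]'

```text
time_s: 8.65
position: [0.5985, 0.3024, 0.1673]
tcp_rot: [[-0.996, -0.0, -0.09], [0.09, -0.0, -0.996], [0.0, -1.0, 0.0]]
force: [1.1, 0.0, 0.0]
opening: 0.584
```

arm_command --translation '[[0, -0.3, 0], [0, -0.6, 0], [0, -1, 0], [0, -1, 0]]' --rotation '[[0, 0, 0], [0, 0, 0], [0, 0, 0], [0, 0, 0]]' --grip '[-0.2, -0.2, -0.2, -0.2]'

```text
time_s: 9.05
position: [0.6014, 0.3035, 0.2527]
tcp_rot: [[-0.996, 0.01, -0.09], [0.09, 0.003, -0.996], [-0.01, -1.0, -0.004]]
force: [-0.2, -0.6, 0.8]
opening: 0.598
```

arm_command --translation '[[1, 0, 0.5], [1, 0, 0.5], [1, 0, 0.5]]' --rotation '[[0, 0, 0], [0, 0, 0], [0, 0, 0]]' --grip '[1, 1, 1]'

```text
time_s: 9.35
position: [0.5073, 0.2677, 0.2452]
tcp_rot: [[-0.996, -0.012, -0.09], [0.09, -0.004, -0.996], [0.011, -1.0, 0.005]]
force: [0.1, -0.4, 0.6]
opening: 0.411
```

arm_command --translation '[[1, 0, 0.5], [1, 0, 0.5], [1, 0, 0.5]]' --rotation '[[0, 0, 0], [0, 0, 0], [0, 0, 0]]' --grip '[1, 1, 1]'

```text
time_s: 9.65
position: [0.4252, 0.2355, 0.2459]
tcp_rot: [[-0.996, -0.009, -0.09], [0.09, -0.003, -0.996], [0.009, -1.0, 0.003]]
force: [-0.7, 0.1, 0.5]
opening: 0.137
```

arm_command --translation '[[0, 0, 0], [0, 0, 0], [0, 0, 0], [0, 0, 0], [0, 0, 0]]' --rotation '[[0, -0.7, 0], [0, -0.7, 0], [0, -0.7, 0], [0, -0.7, 0], [0, -0.7, 0]]' --grip '[1, 1, 1, 1, 1]'

```text
time_s: 10.15
position: [0.4331, 0.2376, 0.2472]
tcp_rot: [[-0.797, 0.001, 0.604], [-0.604, 0.0, -0.797], [-0.001, -1.0, 0.0]]
force: [0.1, -0.0, -0.5]
opening: 0.005
```

arm_command --translation '[[0, 0, 0], [0, 0, 0], [0, 0, 0], [0, 0, 0], [0, 0, 0]]' --rotation '[[0, -0.7, 0], [0, -0.7, 0], [0, -0.7, 0], [0, -0.7, 0], [0, -0.7, 0]]' --grip '[1, 1, 1, 1, 1]'

```text
time_s: 10.65
position: [0.4331, 0.2376, 0.2472]
tcp_rot: [[-0.188, 0.001, 0.982], [-0.982, 0.0, -0.188], [-0.0, -1.0, 0.001]]
force: [1.5, -0.2, -0.3]
opening: 0.007
```

arm_command --translation '[[0, 0, 0], [0, 0, 0]]' --rotation '[[0, -0.1, 0], [0, -0.1, 0]]' --grip '[1, 1]'

```text
time_s: 10.85
position: [0.433, 0.2375, 0.2472]
tcp_rot: [[-0.09, 0.001, 0.996], [-0.996, 0.0, -0.09], [-0.0, -1.0, 0.001]]
force: [0.3, -0.5, 0.0]
opening: 0.004
```

```bash
python3 - <<'E'
from rig import bot,eyes
import cv2,numpy as np
from h import *
im=[]
for c,b in(('top',(140,245,110,150)),('side',(180,110,110,150))):
    d=eyes.capture(c)['image'];x,y,h,w_=b
    im.append(cv2.resize(d[y:y+h,x:x+w_],(400,293),interpolation=2))
cv2.imwrite('pics/g3.png',np.hstack(im));s=bot.read_state();print(s['position'],s['joint_positions'])
p=[.6858,.236,np.radians(-5.1)]
print('start/end TCP targets',w(p,[[-.204-.045,-.03,.073],[-.127,-.03,.073]]))
E
```

```text
[0.43263242 0.23741171 0.24718466] [ 1.57579451e+01  1.99198198e+01  1.00428513e+02 -5.78840008e-04
  5.96237875e+01  2.10642652e+01]
start/end TCP targets [[0.43511895 0.22825345 0.073     ]
 [0.55663596 0.21740834 0.073     ]]
```

View pics/g3.png

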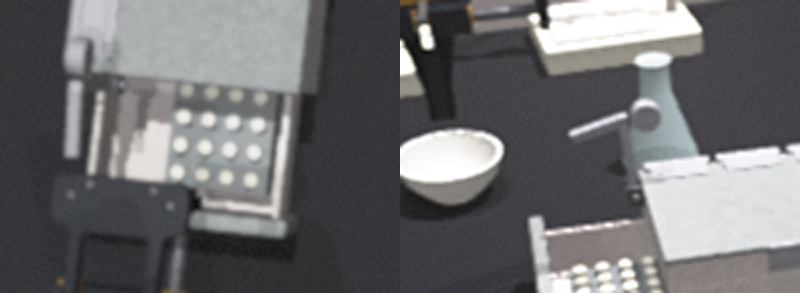

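The stay stands by itself with the disc at (645,115) in the side crop. The drawer is still open and the closed gripper is in front of it. Next: lower and push.

arm_command --translation '[[0.1, 1, 0], [0.1, 1, 0], [0.1, 1, 0]]' --rotation '[[0, 0, 0], [0, 0, 0], [0, 0, 0]]' --grip '[1, 1, 1]'

```text
time_s: 11.25
position: [0.4286, 0.2282, 0.1641]
tcp_rot: [[-0.092, -0.009, 0.996], [-0.996, -0.002, -0.092], [0.003, -1.0, -0.008]]
force: [-0.6, 0.3, 0.2]
opening: 0.011
```

arm_command --translation '[[0, 0.6, 0], [0, 1, 0], [0, 1, 0], [0, 1, 0]]' --rotation '[[0, 0, 0], [0, 0, 0], [0, 0, 0], [0, 0, 0]]' --grip '[1, 1, 1, 1]'

```text
time_s: 11.65
position: [0.4322, 0.2297, 0.0883]
tcp_rot: [[-0.091, 0.001, 0.996], [-0.996, 0.0, -0.091], [-0.0, -1.0, 0.001]]
force: [0.3, 0.3, 0.2]
opening: 0.006
```

arm_command --translation '[[0, 0.15, 0.1], [0, 0.15, 0.2], [0, 0.15, 0.3], [0, 0.15, 0.4], [0, 0.15, 0.5]]' --rotation '[[0, 0, 0], [0, 0, 0], [0, 0, 0], [0, 0, 0], [0, 0, 0]]' --grip '[1, 1, 1, 1, 1]'

```text
time_s: 12.15
position: [0.4721, 0.2256, 0.0759]
tcp_rot: [[-0.091, 0.001, 0.996], [-0.996, 0.0, -0.091], [-0.0, -1.0, 0.001]]
force: [0.1, 1.4, 0.5]
opening: 0.004
```

arm_command --translation '[[0, 0, 0.1], [0, 0, 0.2], [0, 0, 0.3], [0, 0, 0.4], [0, 0, 0.4]]' --rotation '[[0, 0, 0], [0, 0, 0], [0, 0, 0], [0, 0, 0], [0, 0, 0]]' --grip '[1, 1, 1, 1, 1]'

```text
time_s: 12.65
position: [0.5052, 0.2227, 0.0754]
tcp_rot: [[-0.091, 0.003, 0.996], [-0.996, 0.0, -0.091], [-0.001, -1.0, 0.003]]
force: [0.2, 0.6, -0.3]
opening: 0.005
```

```bash
python3 - <<'E'
from rig import bot,eyes
import cv2,numpy as np
im=[]
for c,b in(('top',(140,245,110,150)),('side',(210,110,110,150))):
    d=eyes.capture(c)['image'];x,y,h,w_=b
    im.append(cv2.resize(d[y:y+h,x:x+w_],(400,293),interpolation=2))
cv2.imwrite('pics/g4.png',np.hstack(im));print(bot.read_state()['force'])
E
```

```text
[-1.1527809  -0.34025209  0.00607059]
```

View pics/g4.png

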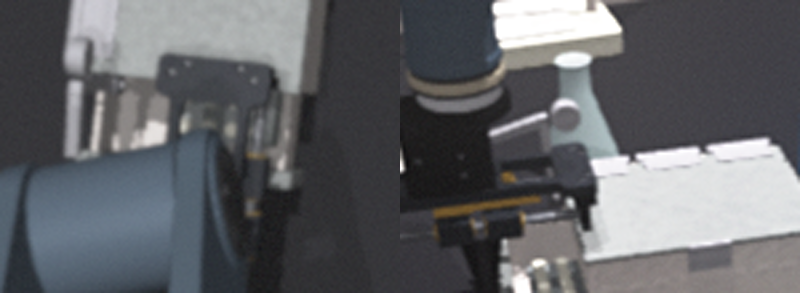

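```bash
python3 - <<'E'
from h import *
from rig import bot
s=bot.read_state();R=np.array(s['tcp_rot']);t=np.array(s['position'])
for n,q in dict(near_low_end=[.0375,-.048,.095],far_low_end=[-.0375,-.048,.095],near_hi=[.0375,-.1,.095],far_hi=[-.0375,-.1,.095],tip=[0,.022,0],c_low=[0,-.048,.095]).items():
    P=t+R@np.array(q);u=proj('side',P)[0];print(n,P.round(3),((u-[210,110])*400/150).round())
p=[.6858,.236,np.radians(-5.1)]
print(((proj('side',w(p,[[-.1,.08,.106],[-.1,-.08,.106],[-.1,-.03,.106]]))-[210,110])*400/150).round())
E
```

```text
near_low_end [0.595 0.177 0.124] [199. 229.]
far_low_end [0.602 0.252 0.124] [184. 185.]
near_hi [0.595 0.177 0.176] [195. 171.]
far_hi [0.602 0.251 0.176] [180. 129.]
tip [0.504 0.223 0.053] [ 86. 293.]
c_low [0.598 0.214 0.124] [192. 206.]
[[157. 166.]
 [185. 259.]
 [175. 227.]]
```

The drawer has moved about 34 mm. The piece at (590,230) in the side crop matches the body's lower corner at z≈0.124, which clears the lid. Continuing.

arm_command --translation '[[0, 0, 0.1], [0, 0, 0.2], [0, 0, 0.3], [0, 0, 0.4], [0, 0, 0.4]]' --rotation '[[0, 0, 0], [0, 0, 0], [0, 0, 0], [0, 0, 0], [0, 0, 0]]' --grip '[1, 1, 1, 1, 1]'

```text
time_s: 13.25
position: [0.5374, 0.2198, 0.0755]
tcp_rot: [[-0.091, 0.004, 0.996], [-0.996, 0.001, -0.091], [-0.001, -1.0, 0.004]]
force: [0.7, 0.3, 0.3]
opening: 0.004
```

arm_command --translation '[[0, 0, 0.05], [0, 0, 0.1], [0, 0, 0.13], [0, 0, 0.13]]' --rotation '[[0, 0, 0], [0, 0, 0], [0, 0, 0], [0, 0, 0]]' --grip '[1, 1, 1, 1]'

```text
time_s: 13.65
position: [0.5459, 0.219, 0.0755]
tcp_rot: [[-0.09, 0.001, 0.996], [-0.996, 0.0, -0.09], [-0.0, -1.0, 0.001]]
force: [0.1, 0.3, -0.8]
opening: 0.007
```

arm_command --translation '[[0, 0, 0.03], [0, 0, 0.06], [0, 0, 0.06]]' --rotation '[[0, 0, 0], [0, 0, 0], [0, 0, 0]]' --grip '[1, 1, 1]'

```text
time_s: 13.95
position: [0.5504, 0.2185, 0.0754]
tcp_rot: [[-0.09, 0.001, 0.996], [-0.996, 0.0, -0.09], [-0.0, -1.0, 0.001]]
force: [-1.0, 1.0, -0.0]
opening: 0.004
```

arm_command --translation '[[0, 0, 0.025], [0, 0, 0.05], [0, 0, 0.05]]' --rotation '[[0, 0, 0], [0, 0, 0], [0, 0, 0]]' --grip '[1, 1, 1]'

```text
time_s: 14.25
position: [0.5544, 0.2181, 0.0754]
tcp_rot: [[-0.09, 0.001, 0.996], [-0.996, 0.0, -0.09], [-0.0, -1.0, 0.001]]
force: [-1.1, -0.0, -0.6]
opening: 0.006
```

arm_command --translation '[[0, 0, 0.02], [0, 0, 0.04], [0, 0, 0.04]]' --rotation '[[0, 0, 0], [0, 0, 0], [0, 0, 0]]' --grip '[1, 1, 1]'

```text
time_s: 14.55
position: [0.5575, 0.2178, 0.0753]
tcp_rot: [[-0.09, 0.001, 0.996], [-0.996, 0.0, -0.09], [-0.0, -1.0, 0.001]]
force: [-0.8, -0.9, -0.3]
opening: 0.008
```

arm_command --translation '[[0, 0, 0.02], [0, 0, 0.03], [0, 0, 0.03]]' --rotation '[[0, 0, 0], [0, 0, 0], [0, 0, 0]]' --grip '[1, 1, 1]'

```text
time_s: 14.85
position: [0.5597, 0.2176, 0.0753]
tcp_rot: [[-0.09, 0.0, 0.996], [-0.996, -0.0, -0.09], [-0.0, -1.0, 0.0]]
force: [-1.0, -0.1, 0.7]
opening: 0.007
```

arm_command --translation '[[0, 0, 0.02], [0, 0, 0.03], [0, 0, 0.03]]' --rotation '[[0, 0, 0], [0, 0, 0], [0, 0, 0]]' --grip '[1, 1, 1]'

```text
time_s: 15.15
position: [0.5621, 0.2174, 0.0753]
tcp_rot: [[-0.09, 0.0, 0.996], [-0.996, 0.0, -0.09], [-0.0, -1.0, 0.0]]
force: [-0.8, 0.6, 0.0]
opening: -0.0
```

arm_command --translation '[[0, 0, 0.02], [0, 0, 0.03], [0, 0, 0.03]]' --rotation '[[0, 0, 0], [0, 0, 0], [0, 0, 0]]' --grip '[1, 1, 1]'

```text
time_s: 15.45
position: [0.5628, 0.2173, 0.0753]
tcp_rot: [[-0.09, -0.003, 0.996], [-0.996, -0.0, -0.09], [0.0, -1.0, -0.003]]
force: [-5.3, 2.1, 2.9]
opening: 0.003
```

arm_command --translation '[[0, 0, 0.01], [0, 0, 0.02], [0, 0, 0.02]]' --rotation '[[0, 0, 0], [0, 0, 0], [0, 0, 0]]' --grip '[1, 1, 1]'

```text
time_s: 15.75
position: [0.5629, 0.2172, 0.0753]
tcp_rot: [[-0.09, -0.006, 0.996], [-0.996, -0.0, -0.09], [0.001, -1.0, -0.006]]
force: [-8.1, 0.8, 5.3]
opening: 0.006
```

arm_command --translation '[[0, 0, -0.3], [0, 0, -0.7], [0, 0, -1], [0, 0, -1]]' --rotation '[[0, 0, 0], [0, 0, 0], [0, 0, 0], [0, 0, 0]]' --grip '[1, 1, 1, 1]'

```text
time_s: 16.15
position: [0.4832, 0.2243, 0.0753]
tcp_rot: [[-0.088, -0.003, 0.996], [-0.996, -0.001, -0.088], [0.001, -1.0, -0.003]]
force: [-0.1, -0.1, 0.1]
opening: 0.004
```

arm_command --translation '[[0, -0.3, -0.6], [0, -0.3, -0.6], [0, -0.3, -0.6]]' --rotation '[[0, 0, 0], [0, 0, 0], [0, 0, 0]]' --grip '[1, 1, 1]'

```text
time_s: 16.45
position: [0.4401, 0.229, 0.1002]
tcp_rot: [[-0.089, 0.004, 0.996], [-0.996, 0.001, -0.089], [-0.001, -1.0, 0.004]]
force: [1.2, -0.8, 0.6]
opening: 0.007
```

```bash
python3 - <<'E'
from rig import bot,eyes
import cv2,numpy as np
from h import *
im=[]
for c,b in(('top',(140,200,110,150)),('side',(210,110,110,150))):
    d=eyes.capture(c)['image'];x,y,h,w_=b
    im.append(cv2.resize(d[y:y+h,x:x+w_],(400,293),interpolation=2))
cv2.imwrite('pics/g5.png',np.hstack(im));s=bot.read_state();print(s['position'],s['force'])
E
```

```text
[0.44143246 0.22894556 0.09975631] [ 0.70955623  0.80077073 -0.31888944]
```

View pics/g5.png

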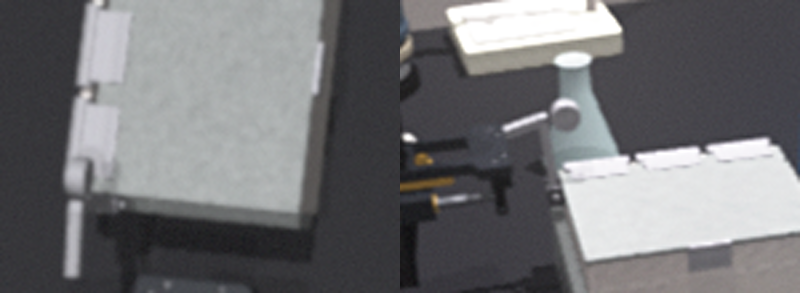

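The drawer front is flush below the lid edge (top crop, row ~215). The stay is upright with its disc at (565,115), and the gripper is clear. Handing in.

```bash
python3 -c "
from rig import bot
print(bot.hand_in())"
```

```text
the job is handed in; nothing more can be done
None
```

I raised the lidded unit's stay, left it standing, pushed that unit's drawer home and handed the job in at about 16.5 s of the 46 s allowed. No verdict is reported.

**Stay:** I pinched the tab, swung it about 86° by the tool's travel, and let go. The pictures after release and after the push both show it still upright.

**Drawer:** I pushed it with the closed fingers until it met a firm stop, at about 8 N. The last pictures show its front flush under the lid edge.

**Other checks:** The gripper was backed off with about zero force on it. I never went near the open-topped unit's stay, but I did not check it again in the final pictures.

**Disagreements:**
- The two lid corners I read from the side view did not fit the pose by 5–8 pixels. I relied on the top view and the tab position, where the two cameras agreed to about 4 mm.
- The drawer reached its stop about 6 mm further in than I had worked out. This was probably because I took the closed fingers to be thicker than they are.

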